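Screw down the wing nut on a label-roll stand

ROBOT

A 6-joint arm with a two-finger parallel gripper is mounted at the origin on a cart in front of the work surface, level with it; the furniture and walls round the work are solid. World frame = base frame: x ahead of the robot, y to its left, z up, the work surface at z = 0. Lengths are in m, angles in rad, forces in N, time in s.
With the tool pointing down it reaches from about 0.25 to 0.725 m from the base axis. Payload 4 kg.
Tool frame: the origin (TCP) lies on the centre line of the jaws, within the pads' length; the fingertips stand 14 mm ahead of it and the grasp point (between the pads) lies 5 mm behind it; z points along the fingers, x is the direction in which the jaws open and shut, and the axes are right-handed (so a half turn about z gives the same grasp; the last joint's range is limited). The gripper opens to 85 mm and grips with 20 to 120 N. Pads are 22 mm wide; open, the fingers measure 114 mm over their backs; the gripper's body (76 mm by 85 mm) begins 54 mm behind the grasp point. The pads swing forward as they close: fully open they stand 13 mm farther back than shut.
Start: joints at [-1.202, 0.241, 0.005, 1.335, 0, 1.571], TCP at [0.18, -0.466, 0.245] pointing down, gripper open.
Joint ranges: [-2.72, 2.72], [-1.05, 1.87], [-1.09, 1.28], [-1.99, 2.15], [-1.42, 1.44], [-3.14, 3.14]. Speed limits (rad/s): [2.79, 2.79, 3.14, 3.14, 3.14, 3.14].

INTERFACE

Orientations are given as a unit quaternion [x, y, z, w].
In Python, from workcell import bot gives the robot as it stands.
- The arm moves only by the tool play_rows, never from a script. Its argument "motion" is a list of rows, each an object with "fingers": the closure, from -1 (fully open) to 1 (shut), so that 0 is half open; "translation": the shift along the tool's x, y, z in cm, a list of three; "roll": the turn about the tool's z in degrees. A call has 1 to 20 rows; each row is the pose to reach, as a shift and turn from the pose commanded when the call began, along the tool's axes at that moment; what a row does not reach only later rows make up. A row lasts 1/12 s, in which the tool goes at most 41.7 mm and 7.16 degrees, less where a joint would pass 70% of its speed; a pose out of reach is approached as far as the arm can. A call with a gripper value outside its range is refused whole. The fingers move at their own pace and stop on an object; the grip force is fixed at half the most. Time passes only in rows, so rows that repeat a pose let the fingers close. It gives the time, the measured TCP pose, the force and the opening at its end, in the units of the state.
- bot.get_obs(): the state, without advancing time (a new reading comes with each control period).
- bot.camera(name): name is "scene" or "top" or "wrist"; returns a dict with "pixels" (420x560x3 uint8, red, green, blue), "intrinsics" (3x3 intrinsics, pixels), "k1" (the pictures are not rectified: a ray, as slopes to the right and down, at radius r is drawn at 1 + k1 r^2 times it, then the intrinsics apply), "world_to_cam" (4x4, takes a point from world to camera coordinates). Camera axes: x right, y down, z forward; pixel columns grow to the right and rows downward; lengths in m; the calibration is good to about 2 mm. A picture is of the moment at which its call begins. There is no depth.
- bot.job_done(): hands the job in, once; it reports no verdict.
The state is a dict: "clock": time; "joint_pos": joint angles; "joint_vel": joint speeds; "tau": joint torques, N m; "eef_pos": TCP position; "tool_rot": TCP orientation; "ft_force": force on the tool from outside, world axes, zero at the start; "ft_torque": the same for the moment, N m; "grip_width": finger opening in m.
Only numpy, scipy, OpenCV 4.12 (cv2) and the standard library are available. Lean on these libraries where they do the work, as an engineer would, in place of code of your own. Each camera call takes 0.05 s, during which the arm holds its last target. There are 200 camera calls.

TASK

The wing nut on the stand that holds the roll of white labels has been left loose. Without gripping or lifting anything, turn that nut clockwise (seen from above) with repeated gentle strokes of a fingertip against its wings until it is screwed fully down on the roll, and leave its stand about where it is. Leave the empty stand with its own wing nut, and the other things on the desk, undisturbed.

Things in the scene. Friction and masses are not known exactly. Their poses are not given: they have to be found in the camera images.
- label_stand: loose stand (about 1 kg in all, slides on the desk at some 4 to 8 N) that carries the roll of white labels: grey round base 110 mm across, 12 mm high; roll 68 mm across, top at 42 mm; upright threaded spindle 10 mm across, top at 80 mm. Origin under the base's centre, on the spindle axis; z up; +x to the guide post, -x to a peel bar under 25 mm high
- label_post_top (a point): middle of the top of the label stand's one upright flat guide post, which stands 82 mm high beside the roll, is 14 mm wide and 6 mm thick and lies 39 to 45 mm from the spindle axis, on the stand's +x side: the wings pass inside it, but it bars a fingertip from following them all the way round
- label_nut (a joint): turn of the label stand's wing nut, rad: 0 is fully screwed down, its washer on the roll (a hard stop; the wings then lie along the stand's y axis); positive is unscrewed, counterclockwise from above. 6 mm of height a turn; friction 0.02 N m (under 1 N at the wings); it stays where it is left
- label_nut_wings (a point): centre of the label stand's wing nut, on the spindle axis; x along its two upright flat wings (6 mm thick, reaching 35 mm either side), z up. From 18 to 35 mm out the wings span 8 mm below to 10 mm above this point, nearer in from 14 mm below. Hub 19 mm across; washer 36 mm across, its top 15.5 mm below. 62 mm above the desk when screwed down
- empty_stand: a second stand of exactly the same make that carries no roll (bare spindle, its nut low down near the base); origin and axes as for the label stand. To be left alone
- empty_nut_wings (a point): centre of the empty stand's wing nut, of the same size and axes as the label stand's; to be left alone
- empty_nut_tip (a point): tip of one wing of the empty stand's nut, 35 mm from its axis
- marker: white marker pen with a black cap, 17x135x16 mm, lying between the two stands; origin under its middle, y along it; a bystander
- syringe: small clear syringe, 24x91x15 mm, lying; origin under its middle; a bystander
- tweezers: steel tweezers, 14x130x9 mm, lying; origin under their middle; a bystander
- blue_vial: white dropper vial with a blue cap, 24 mm across, 64 mm tall, standing; origin under it; a bystander
- yellow_vial: white dropper vial with a yellow cap, 24 mm across, 64 mm tall, standing; origin under it; a bystander
- scissors: scissors with blue grips, 87x199x9 mm, lying; origin under their middle; a bystander

How it is judged:
At the end, for the whole second after the job is handed in: the label stand's wing nut is screwed down to within 0.25 rad of its stop; the stand is at rest, upright on the desk and within 40 mm of where it stood (value of joint label_nut below 0.25 rad and linear speed of label_stand below 0.01 m/s and angle between label_stand's own z axis and vertical below 0.05 rad and height (world z) of label_stand below 0.004 m and distance of label_stand from where it was at the start of the episode below 0.04 m); the robot touches nothing.
It fails at once if the label stand or its nut is gripped or pushed hard (over 30 N from the fingers) (contact force between the fingers and label_stand above 30 N).
It fails at once if the label stand is lifted or tipped (height (world z) of label_stand above 0.012 m or angle between label_stand's own z axis and vertical above 0.2 rad).
It fails at once if the label stand is shoved away by more than 40 mm (distance of label_stand from where it was at the start of the episode above 0.04 m).
It fails at once if the empty stand or its wing nut is moved by more than 15 mm (distance of any of empty_stand, empty_nut_tip from where it was at the start of the episode above 0.015 m).
It fails at once if another thing on the desk is moved by more than 30 mm (distance of any of marker, syringe, tweezers, blue_vial, yellow_vial, scissors from where it was at the start of the episode above 0.03 m).
It also fails if it takes over 58 s, if anything falls off the work surface, if the arm or the gripper's body presses on something with over 40 N, if the wrist force passes 120 N, or if a joint passes its speed limit or range.

## Working session

There is one attempt and no reset: what is moved stays moved. The work goes in short steps, Python scripts to look and compute and a tool call to move; the robot and the scene stay as the last step left them, time stands still between calls to the robot, and variables do not carry over. Pictures are saved under pics/ and viewed, about 8 in all and at most 12, crops included, and the job is handed in when it is done.

Besides the shell and the picture viewer there is one more tool, called as name(argument=value, ...) on one line, values as JSON. play_rows: Moves the arm, as the interface text tells. Its arguments: {"type":"object","properties":{"motion":{"type":"array","items":{"type":"object","properties":{"fingers":{"type":"number"},"translation":{"type":"array","items":{"type":"number"}},"roll":{"type":"number"}}}}},"required":["motion"]}

```bash
mkdir -p pics
cat > h.py <<'E'
import numpy as np, cv2
from workcell import bot
def snap(n,f):
    c=bot.camera(n); cv2.imwrite(f,c["pixels"][:,:,::-1]); np.savez(f[:-4]+".npz",K=c["intrinsics"],k1=c["k1"],T=c["world_to_cam"]); return c
def load(f): return np.load(f)
def ray(c,u,v):
    K=c["K"];k1=float(c["k1"]); d=np.array([(u-K[0,2])/K[0,0],(v-K[1,2])/K[1,1]]); s=d.copy()
    for _ in range(30): s=d/(1+k1*(s@s))
    T=c["T"];R=T[:3,:3]; return -R.T@T[:3,3], R.T@np.array([s[0],s[1],1])
def atz(c,u,v,z):
    o,d=ray(c,u,v); return o+d*(z-o[2])/d[2]
def proj(c,p):
    p=c["T"]@np.append(p,1); s=p[:2]/p[2]; s=s*(1+float(c["k1"])*(s@s)); return s*[c["K"][0,0],c["K"][1,1]]+c["K"][:2,2]
E
python3 -c "
from h import *
for n in ['scene','top']: snap(n,f'pics/{n}0.png')
o=bot.get_obs(); print(o)
im=np.hstack([cv2.imread('pics/top0.png')])
cv2.imwrite('pics/top0b.png',cv2.resize(im,(800,600),interpolation=cv2.INTER_CUBIC))
for n in ['scene','top']:
  c=load(f'pics/{n}0.npz'); print(c['K'],c['k1'],-c['T'][:3,:3].T@c['T'][:3,3])
"
```

```text
{'clock': 0.1, 'joint_pos': array([-1.20199379e+00,  2.41320284e-01,  3.85317261e-03,  1.33517153e+00,
       -4.32618992e-06,  1.57079448e+00]), 'joint_vel': array([ 0.00032207, -0.00170704,  0.00138118, -0.00041879,  0.0001727 ,
       -0.00134059]), 'tau': array([-9.91877641e-06, -3.73138082e+01,  2.53009987e+01,  1.08327254e-02,
       -4.33794287e-05,  1.55232038e-05]), 'eef_pos': array([ 0.18005676, -0.46588494,  0.2445084 ]), 'tool_rot': array([ 8.24772490e-01, -5.65463961e-01, -7.60967633e-04, -5.19098768e-04]), 'ft_force': array([ 0.68004273, -0.04705088,  0.11088391]), 'ft_torque': array([ 0.04107923, -0.00031374, -0.0057362 ]), 'grip_width': 0.085539230474623}
[[461.81033169   0.         277.482318  ]
 [  0.         461.81033169 213.26631064]
 [  0.           0.           1.        ]] -0.04429313719795107 [-0.15244422  0.41628164  0.95860604]
[[400.06140564   0.         273.57437831]
 [  0.         400.06140564 198.02952594]
 [  0.           0.           1.        ]] -0.0658082264551305 [0.54332872 0.03261456 1.05997992]
```

View pics/top0b.png

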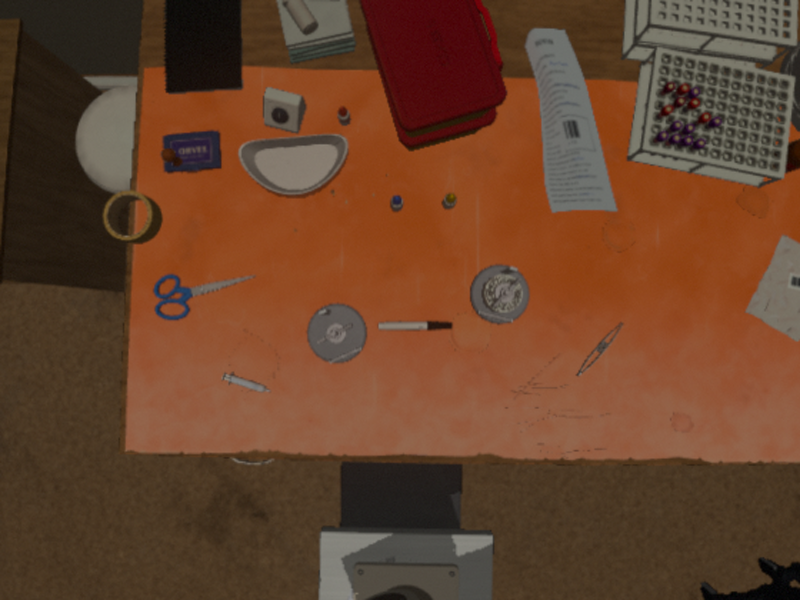

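View pics/scene0.png

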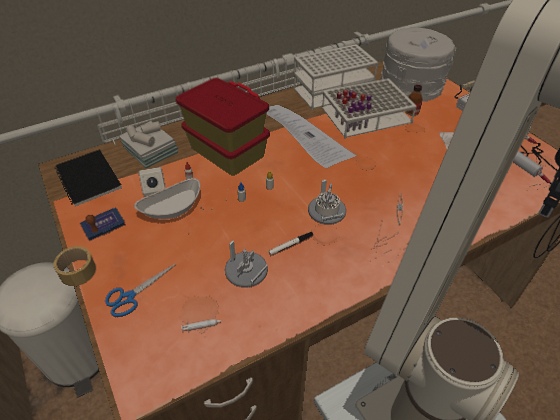

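Top view (800 px wide): the label stand with its white roll is at about (500,293), the empty stand at (337,333), and the marker between them at (415,326). I'll enlarge the label stand in both views.

```bash
python3 -c "
from h import *
a=cv2.imread('pics/top0.png')[180:232,324:376]; b=cv2.imread('pics/scene0.png')[172:228,300:356]
cv2.imwrite('pics/z0.png',np.hstack([cv2.resize(np.clip(x*1.6,0,255).astype('uint8'),(400,400),interpolation=cv2.INTER_CUBIC) for x in (a,b)]))
c=load('pics/top0.npz')
print(atz(c,350,205,.012),atz(c,236,233,.012))
"
```

```text
[ 0.59183548 -0.16202369  0.012     ] [0.51283327 0.13539134 0.012     ]
```

View pics/z0.png

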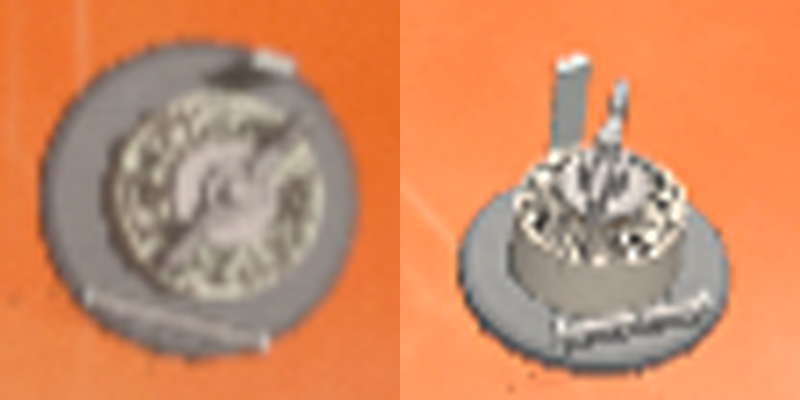

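Crop: in the left (top) view, the base centre is near crop (198,198), the post top near (272,62), and the wings run from about (300,110) to (170,255). In the scene crop the wings stand clear above the roll. I'll hover above the stand for a closer look with the wrist camera.

play_rows(motion=[{"fingers": 0.25, "translation": [-7, -25, 0], "roll": 0}, {"fingers": 0.25, "translation": [-13.5, -44, 0], "roll": 0}, {"fingers": 0.25, "translation": [-13.5, -44, 0], "roll": 0}, {"fingers": 0.25, "translation": [-13.5, -44, 0], "roll": 0}, {"fingers": 0.25, "translation": [-13.5, -44, 0], "roll": 0}, {"fingers": 0.25, "translation": [-13.5, -44, 0], "roll": 0}, {"fingers": 0.25, "translation": [-13.5, -44, 0], "roll": 0}, {"fingers": 0.25, "translation": [-13.5, -44, 0], "roll": 0}, {"fingers": 0.25, "translation": [-13.5, -44, 0], "roll": 0}, {"fingers": 0.25, "translation": [-13.5, -44, 0], "roll": 0}, {"fingers": 0.25, "translation": [-13.5, -44, 0], "roll": 0}, {"fingers": 0.25, "translation": [-13.5, -44, 0], "roll": 0}, {"fingers": 0.25, "translation": [-13.5, -44, 0], "roll": 0}, {"fingers": 0.25, "translation": [-13.5, -44, 0], "roll": 0}, {"fingers": 0.25, "translation": [-13.5, -44, 0], "roll": 0}])

```text
clock: 1.35
eef_pos: [0.541, -0.1825, 0.245]
tool_rot: [0.824, -0.566, -0.001, 0.0]
ft_force: [-1.0, -0.2, -0.0]
grip_width: 0.032
```

```bash
python3 -c "
from h import *
snap('wrist','pics/w1.png'); o=bot.get_obs(); print({k:o[k].round(4) if hasattr(o[k],'round') else o[k] for k in ['clock','joint_pos','eef_pos','tool_rot','grip_width','ft_force','ft_torque']})
c=load('pics/w1.npz'); print(c['K'],c['k1'],-c['T'][:3,:3].T@c['T'][:3,3],c['T'][2,:3], proj(c,[.591,-.162,.08]))
cv2.imwrite('pics/w1b.png',cv2.resize(cv2.imread('pics/w1.png'),(800,600),interpolation=cv2.INTER_CUBIC))
"
```

```text
{'clock': 1.4, 'joint_pos': array([-3.2580e-01,  3.8370e-01,  2.0430e-01,  1.3921e+00, -2.0000e-04,
        2.4488e+00]), 'eef_pos': array([ 0.5409, -0.1828,  0.2453]), 'tool_rot': array([ 8.242e-01, -5.662e-01, -3.000e-04,  2.000e-04]), 'grip_width': 0.03209210225239919, 'ft_force': array([-0.2008,  0.8143,  0.2174]), 'ft_torque': array([-0.0812,  0.0231, -0.028 ])}
[[363.38531591   0.         287.93321379]
 [  0.         363.38531591 205.72166994]
 [  0.           0.           1.        ]] -0.08637530340398279 [ 0.6117118  -0.15561925  0.37432208] [-0.27965576 -0.10676396 -0.95414575] [286.40588812 120.78591868]
```

View pics/w1b.png

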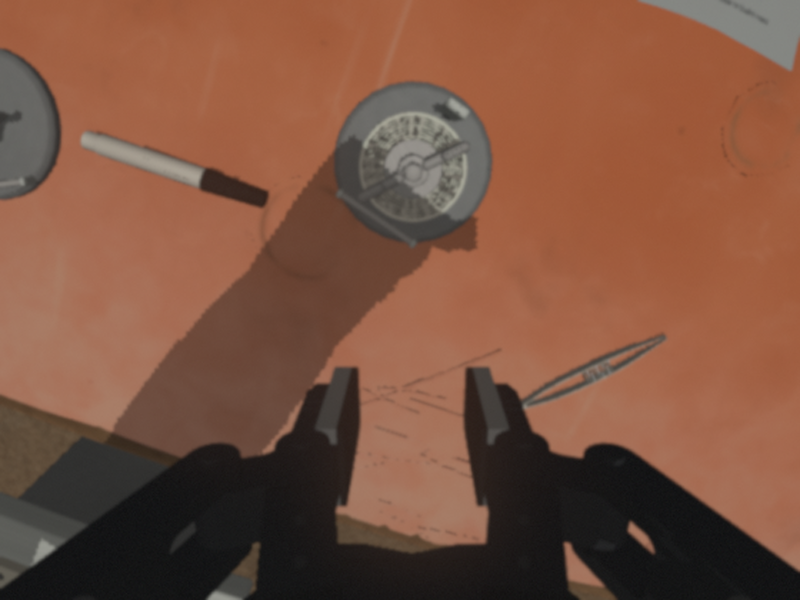

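Wrist view: the label stand is at about (412,165). Its post top is at (457,107), the peel bar at (375,218), and the wings run from (365,193) to (465,148). The fingers are slim near their tips. I'll enlarge this to measure it.

```bash
python3 -c "
from h import *
a=cv2.imread('pics/w1.png')[50:176,224:356]
cv2.imwrite('pics/z1.png',cv2.resize(np.clip(a*1.5,0,255).astype('uint8'),None,fx=4.6,fy=4.6,interpolation=cv2.INTER_CUBIC))
"
```

```text
(no output)
```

View pics/z1.png

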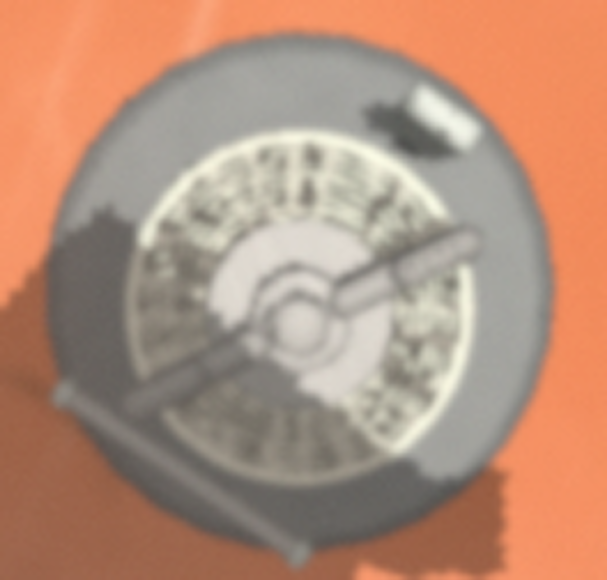

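```bash
cat > m.py <<'E'
from h import *
c=load('pics/w1.npz')
g=lambda u,v,z:atz(c,224+(u+.5)/4.6-.5,50+(v+.5)/4.6-.5,z)
for n,u,v,z in [('base',300,291,.012),('roll',300,307.5,.042),('spin',300,323,.08),('post',445,118,.082),('bar1',65,393,.02),('bar2',300,553,.02)]: print(n,g(u,v,z).round(4))
P=g(445,118,.082)-g(300,323,.08);print('post r,ang',np.hypot(P[0],P[1]),np.degrees(np.arctan2(P[1],P[0])))
for h in [.062,.065,.068,.071,.074]:
    a=g(482,236,h+.010);b=g(125,408,h+.010); d=a-b; m=(a+b)/2
    print(h,np.hypot(d[0],d[1]).round(4),m.round(4),np.degrees(np.arctan2(d[1],d[0])).round(1))
E
python3 m.py
```

```text
base [ 0.5941 -0.1629  0.012 ]
roll [ 0.5927 -0.1635  0.042 ]
spin [ 0.5924 -0.1635  0.08  ]
post [ 0.6327 -0.1738  0.082 ]
bar1 [ 0.5573 -0.1242  0.02  ]
bar2 [ 0.543  -0.1827  0.02  ]
post r,ang 0.04161360958567315 -14.362271989669303
0.062 0.0701 [ 0.592  -0.1639  0.072 ] -43.5
0.065 0.0694 [ 0.5922 -0.1638  0.075 ] -43.5
0.068 0.0687 [ 0.5924 -0.1637  0.078 ] -43.5
0.071 0.068 [ 0.5926 -0.1637  0.081 ] -43.5
0.074 0.0673 [ 0.5928 -0.1636  0.084 ] -43.5
```

```bash
cat >> m.py <<'E'
print()
s=load('pics/scene0.npz')
A=np.array([.5925,-.1635]);w=np.radians(-43.5);d=np.array([np.cos(w),np.sin(w)])
f=lambda x,y,z:(((proj(s,[x,y,z])-[300,172]+.5)*400/56-.5)+[400,0]).round()
print('post',f(.6327,-.1738,.082),'spindle',f(*A,.08),'roll near', f(*(A-.034*np.array([.78,-.62])),.042))
for h in [.063,.066,.069,.072,.075]: print(h,'far tip top',f(*(A+.035*d),h+.01),'near',f(*(A-.035*d),h+.01),f(*(A-.035*d),h-.008))
E
python3 m.py | sed '1,/^$/d'
python3 -c "
import cv2
b=cv2.imread('pics/scene0.png')[172:217,310:355]
cv2.imwrite('pics/z2.png',cv2.resize(b,(600,600),interpolation=cv2.INTER_NEAREST))"
```

```text
post [577.  58.] spindle [611. 131.] roll near [596. 261.]
0.063 far tip top [625.  86.] near [594. 205.] [590. 239.]
0.066 far tip top [626.  80.] near [595. 200.] [591. 233.]
0.069 far tip top [626.  74.] near [595. 194.] [592. 228.]
0.072 far tip top [627.  69.] near [596. 189.] [592. 222.]
0.075 far tip top [628.  63.] near [596. 183.] [593. 217.]
```

View pics/z2.png

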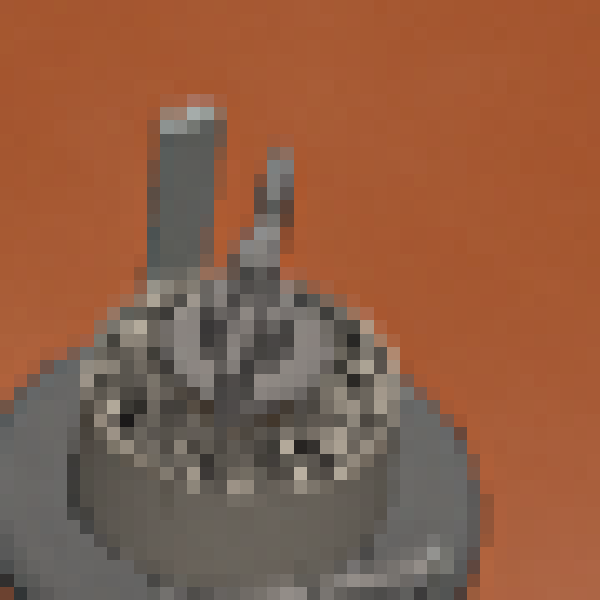

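```bash
python3 -c "
from h import *
c=load('pics/w1.npz'); t=np.array([.5409,-.1828,.2453])
for dz in [0,.005,.01,.014]:
    R=np.array([.36,-.933,0]);Y=np.array([-.933,-.36,0])
    print(dz,[(proj(c,t-[0,0,dz]+sx*R+sy*Y)*800/560).round() for sx in(.016,-.016) for sy in (-.011,.011)])
"
```

```text
0 [array([470., 378.]), array([467., 447.]), array([353., 378.]), array([356., 447.])]
0.005 [array([468., 370.]), array([465., 437.]), array([355., 370.]), array([358., 437.])]
0.01 [array([466., 363.]), array([463., 428.]), array([357., 363.]), array([359., 428.])]
0.014 [array([465., 357.]), array([462., 421.]), array([358., 357.]), array([361., 421.])]
```

Measured so far:
- **Spindle axis:** (0.5925, −0.1635).
- **Stand yaw:** −14.4°.
- **Wings:** −43.5° at about 66 mm height, so the nut is roughly 241° loose.
- **Fingertips:** about 6 mm ahead of the TCP at a 32 mm gap.

The plan is to centre half-open fingers over the spindle without gripping. Both tips then push the wings as a pure couple. First I wind the last joint back.

play_rows(motion=[{"fingers": 0.25, "translation": [0.05, -5.5, 0], "roll": -143}, {"fingers": 0.25, "translation": [0.05, -5.5, 0], "roll": -143}, {"fingers": 0.25, "translation": [0.05, -5.5, 0], "roll": -143}, {"fingers": 0.25, "translation": [0.05, -5.5, 0], "roll": -143}, {"fingers": 0.25, "translation": [0.05, -5.5, 0], "roll": -143}, {"fingers": 0.25, "translation": [0.05, -5.5, 0], "roll": -143}, {"fingers": 0.25, "translation": [0.05, -5.5, 0], "roll": -143}, {"fingers": 0.25, "translation": [0.05, -5.5, 0], "roll": -143}, {"fingers": 0.25, "translation": [0.05, -5.5, 0], "roll": -143}, {"fingers": 0.25, "translation": [0.05, -5.5, 0], "roll": -143}, {"fingers": 0.25, "translation": [0.05, -5.5, 0], "roll": -143}, {"fingers": 0.25, "translation": [0.05, -5.5, 0], "roll": -143}, {"fingers": 0.25, "translation": [0.05, -5.5, 0], "roll": -143}, {"fingers": 0.25, "translation": [0.05, -5.5, 0], "roll": -143}, {"fingers": 0.25, "translation": [0.05, -5.5, 0], "roll": -143}, {"fingers": 0.25, "translation": [0.05, -5.5, 0], "roll": -143}, {"fingers": 0.25, "translation": [0.05, -5.5, 0], "roll": -143}, {"fingers": 0.25, "translation": [0.05, -5.5, 0], "roll": -143}, {"fingers": 0.25, "translation": [0.05, -5.5, 0], "roll": -143}, {"fingers": 0.25, "translation": [0.05, -5.5, 0], "roll": -143}])

```text
clock: 3.07
eef_pos: [0.5924, -0.1641, 0.2458]
tool_rot: [0.797, 0.604, 0.0, 0.0]
ft_force: [1.1, 0.5, 0.0]
grip_width: 0.0321
```

play_rows(motion=[{"fingers": 0.25, "translation": [0, 0, 10], "roll": -143}, {"fingers": 0.25, "translation": [0, 0, 10], "roll": -143}, {"fingers": 0.25, "translation": [0, 0, 10], "roll": -143}, {"fingers": 0.25, "translation": [0, 0, 10], "roll": -143}, {"fingers": 0.25, "translation": [0, 0, 10], "roll": -143}, {"fingers": 0.25, "translation": [0, 0, 10], "roll": -143}, {"fingers": 0.25, "translation": [0, 0, 10], "roll": -143}, {"fingers": 0.25, "translation": [0, 0, 10], "roll": -143}, {"fingers": 0.25, "translation": [0, 0, 10], "roll": -143}, {"fingers": 0.25, "translation": [0, 0, 10], "roll": -143}, {"fingers": 0.25, "translation": [0, 0, 10], "roll": -143}, {"fingers": 0.25, "translation": [0, 0, 10], "roll": -143}, {"fingers": 0.25, "translation": [0, 0, 10], "roll": -143}, {"fingers": 0.25, "translation": [0, 0, 10], "roll": -143}, {"fingers": 0.25, "translation": [0, 0, 10], "roll": -143}, {"fingers": 0.25, "translation": [0, 0, 10], "roll": -143}, {"fingers": 0.25, "translation": [0, 0, 10], "roll": -143}, {"fingers": 0.25, "translation": [0, 0, 10], "roll": -143}, {"fingers": 0.25, "translation": [0, 0, 10], "roll": -143}, {"fingers": 0.25, "translation": [0, 0, 10], "roll": -143}])

```text
clock: 4.73
eef_pos: [0.5925, -0.1642, 0.1458]
tool_rot: [-0.32, 0.947, -0.0, 0.0]
ft_force: [0.8, 0.7, -0.2]
grip_width: 0.0322
```

```bash
cat >> h.py <<'E'
from scipy.spatial.transform import Rotation as Ro
def st():
    o=bot.get_obs(); x=Ro.from_quat(o['tool_rot']).as_matrix()[:,0]
    print('t',round(o['clock'],2),'J',o['joint_pos'].round(3),'p',o['eef_pos'].round(4),'thx',np.degrees(np.arctan2(x[1],x[0])).round(1),'F',o['ft_force'].round(2),'M',o['ft_torque'].round(3),'gap',round(o['grip_width'],4))
E
python3 -c "
from h import *
st(); snap('wrist','pics/w2.png')
cv2.imwrite('pics/w2b.png',cv2.resize(cv2.imread('pics/w2.png'),(800,600),interpolation=cv2.INTER_CUBIC))"
```

```text
t 4.73 J [-0.27   0.522  0.159  1.207 -0.    -2.492] p [ 0.5925 -0.1642  0.1458] thx -142.7 F [ 0.83  0.66 -0.19] M [-0.016 -0.012  0.006] gap 0.0322
```

View pics/w2b.png

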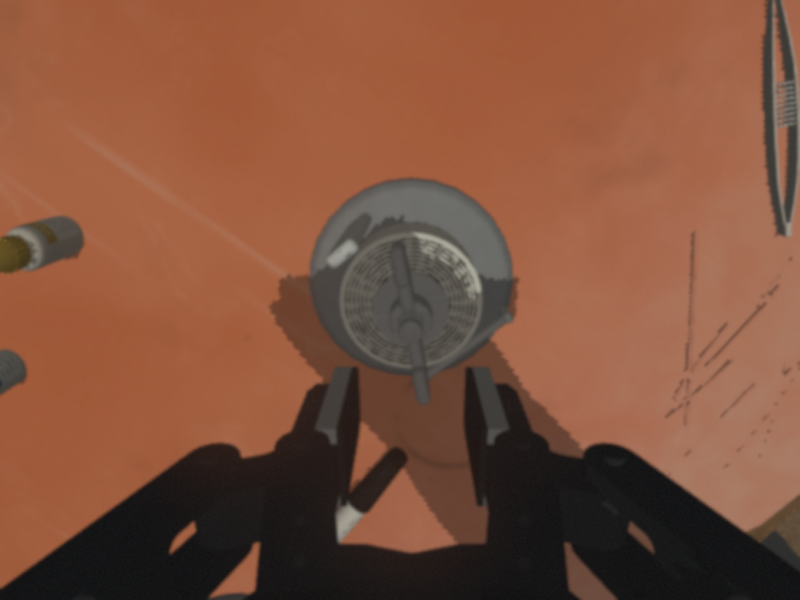

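Wrist view: the spindle (410,328) is centred between the fingers in x, and the wings lie nearly perpendicular to the finger axis. The post (343,250) is clear. Now I descend and begin the stroke.

play_rows(motion=[{"fingers": 0.25, "translation": [0, 0, 2], "roll": 0}, {"fingers": 0.25, "translation": [0, 0, 4], "roll": 0}, {"fingers": 0.25, "translation": [0, 0, 5.5], "roll": 0}, {"fingers": 0.25, "translation": [0, 0, 6.5], "roll": 0}, {"fingers": 0.25, "translation": [0, 0, 7.1], "roll": 0}, {"fingers": 0.25, "translation": [0, 0, 7.5], "roll": 0}, {"fingers": 0.25, "translation": [0, 0, 7.5], "roll": 0}])

```text
clock: 5.37
eef_pos: [0.5931, -0.1629, 0.07]
tool_rot: [-0.318, 0.948, 0.0, -0.0]
ft_force: [1.0, -0.4, 0.2]
grip_width: 0.0319
```

play_rows(motion=[{"fingers": 0.25, "translation": [0, 0, 0], "roll": 5}, {"fingers": 0.25, "translation": [0, 0, 0], "roll": 10}, {"fingers": 0.25, "translation": [0, 0, 0], "roll": 15}, {"fingers": 0.25, "translation": [0, 0, 0], "roll": 20}, {"fingers": 0.25, "translation": [0, 0, 0], "roll": 25}, {"fingers": 0.25, "translation": [0, 0, 0], "roll": 30}, {"fingers": 0.25, "translation": [0, 0, 0], "roll": 35}, {"fingers": 0.25, "translation": [0, 0, 0], "roll": 40}, {"fingers": 0.25, "translation": [0, 0, 0], "roll": 45}, {"fingers": 0.25, "translation": [0, 0, 0.02], "roll": 50}, {"fingers": 0.25, "translation": [0, 0, 0.03], "roll": 55}, {"fingers": 0.25, "translation": [0, 0, 0.04], "roll": 60}, {"fingers": 0.25, "translation": [0, 0, 0.05], "roll": 65}, {"fingers": 0.25, "translation": [0, 0, 0.06], "roll": 70}])

```text
clock: 6.53
eef_pos: [0.594, -0.1632, 0.071]
tool_rot: [0.285, 0.958, -0.0, 0.001]
ft_force: [-1.2, -1.0, 0.3]
grip_width: 0.0316
```

```bash
python3 -c "
from h import *
st(); snap('wrist','pics/w3.png');snap('scene','pics/s3.png')
a=cv2.imread('pics/w3.png')[130:420,150:430];b=cv2.imread('pics/s3.png')[130:250,270:386]
cv2.imwrite('pics/w3b.png',np.hstack([cv2.resize(a,(400,414)),cv2.resize(b,(400,414),interpolation=cv2.INTER_CUBIC)]))"
```

```text
t 6.53 J [-2.680e-01  5.860e-01  6.000e-02  1.042e+00 -1.000e-03 -1.260e+00] p [ 0.594  -0.1632  0.071 ] thx 146.8 F [-1.23 -1.02  0.32] M [-0.281  0.166  0.056] gap 0.0316
```

View pics/w3b.png

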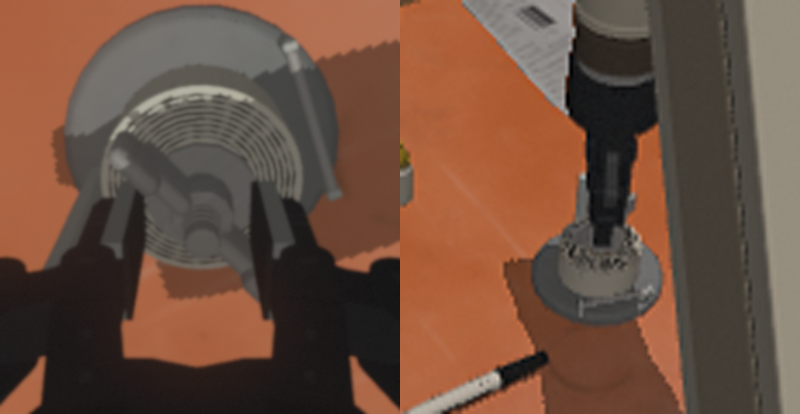

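```bash
python3 -c "
from h import *
c=load('pics/w3.npz')
g=lambda u,v,z:atz(c,150+u*.7,130+v*.7,z).round(4)
print(g(288,45,.02),g(337,192,.02)); a,b=g(120,150,.076),g(203,238,.08); d=a-b
print('spin',b,'wing',a,np.degrees(np.arctan2(d[1],d[0])))
print((proj(c,[.6327,-.1738,.082])-[150,130])/.7)
"
```

```text
[ 0.543  -0.1824  0.02  ] [ 0.5558 -0.1223  0.02  ]
spin [ 0.5906 -0.165   0.08  ] wing [ 0.5957 -0.1964  0.076 ] -80.77455821808032
[ 56.70855193 290.31767144]
```

The stand has not moved and the nut is turning: the wings went from −43.5° to about −77°, with the fingers lagging about 43° as predicted. I'll continue.

play_rows(motion=[{"fingers": 0.25, "translation": [0, 0, 0.01], "roll": 5}, {"fingers": 0.25, "translation": [0, 0, 0.02], "roll": 10}, {"fingers": 0.25, "translation": [0, 0, 0.03], "roll": 15}, {"fingers": 0.25, "translation": [0, 0, 0.03], "roll": 20}, {"fingers": 0.25, "translation": [0, 0, 0.04], "roll": 25}, {"fingers": 0.25, "translation": [0, 0, 0.05], "roll": 30}, {"fingers": 0.25, "translation": [0, 0, 0.06], "roll": 35}, {"fingers": 0.25, "translation": [0, 0, 0.07], "roll": 40}, {"fingers": 0.25, "translation": [0, 0, 0.07], "roll": 40}, {"fingers": 0.25, "translation": [0, 0, 0.07], "roll": 40}])

```text
clock: 7.47
eef_pos: [0.5938, -0.1625, 0.0696]
tool_rot: [0.592, 0.806, 0.0, 0.0]
ft_force: [-1.2, -0.2, -0.0]
grip_width: 0.0322
```

```bash
python3 -c "
from h import *
st(); snap('wrist','pics/w4.png')
cv2.imwrite('pics/w4b.png',cv2.resize(cv2.imread('pics/w4.png')[130:420,150:430],(560,580),interpolation=cv2.INTER_CUBIC))
c=load('pics/w4.npz'); print([((proj(c,p)-[150,130])*2).round() for p in ([.543,-.1824,.02],[.5565,-.1233,.02],[.6327,-.1738,.082])])"
```

```text
t 7.47 J [-0.267  0.588  0.058  1.04   0.    -0.57 ] p [ 0.5938 -0.1625  0.0696] thx 107.3 F [-1.17 -0.16 -0.01] M [-0.001  0.113 -0.004] gap 0.0322
[array([261.,  22.]), array([465., 141.]), array([168., 499.])]
```

View pics/w4b.png

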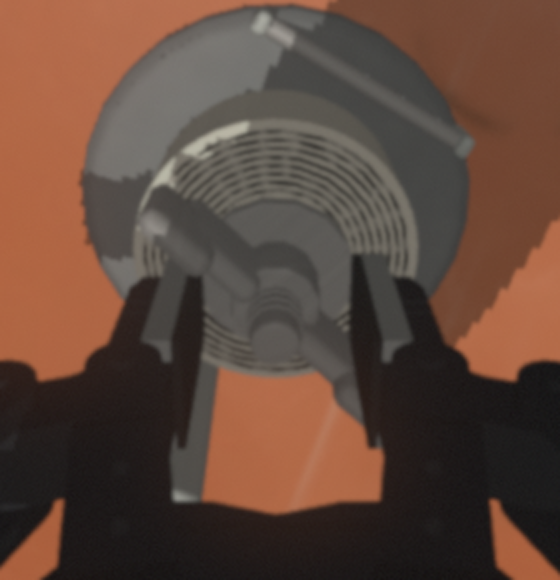

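Stand still in place: the peel bar ends are at (262,22) and (465,143), as predicted. The wings have passed the k=0 alignment, so about 168° remains, and one finger has already passed inside the post without touching. I'll continue.

play_rows(motion=[{"fingers": 0.25, "translation": [0, 0, 0.01], "roll": 5}, {"fingers": 0.25, "translation": [0, 0, 0.02], "roll": 10}, {"fingers": 0.25, "translation": [0, 0, 0.03], "roll": 15}, {"fingers": 0.25, "translation": [0, 0, 0.03], "roll": 20}, {"fingers": 0.25, "translation": [0, 0, 0.04], "roll": 25}, {"fingers": 0.25, "translation": [0, 0, 0.05], "roll": 30}, {"fingers": 0.25, "translation": [0, 0, 0.06], "roll": 35}, {"fingers": 0.25, "translation": [0, 0, 0.07], "roll": 40}, {"fingers": 0.25, "translation": [0, 0, 0.08], "roll": 45}, {"fingers": 0.25, "translation": [0, 0, 0.08], "roll": 50}, {"fingers": 0.25, "translation": [0, 0, 0.09], "roll": 55}, {"fingers": 0.25, "translation": [0, 0, 0.1], "roll": 60}, {"fingers": 0.25, "translation": [0, 0, 0.11], "roll": 65}, {"fingers": 0.25, "translation": [0, 0, 0.12], "roll": 70}, {"fingers": 0.25, "translation": [0, 0, 0.12], "roll": 75}, {"fingers": 0.25, "translation": [0, 0, 0.13], "roll": 80}, {"fingers": 0.25, "translation": [0, 0, 0.14], "roll": 85}, {"fingers": 0.25, "translation": [0, 0, 0.15], "roll": 90}, {"fingers": 0.25, "translation": [0, 0, 0.16], "roll": 95}, {"fingers": 0.25, "translation": [0, 0, 0.17], "roll": 100}])

```text
clock: 9.18
eef_pos: [0.594, -0.1631, 0.0676]
tool_rot: [0.998, 0.061, 0.001, 0.001]
ft_force: [-0.3, -1.2, 0.1]
grip_width: 0.0321
```

play_rows(motion=[{"fingers": 0.25, "translation": [0, 0, 0.01], "roll": 5}, {"fingers": 0.25, "translation": [0, 0, 0.02], "roll": 10}, {"fingers": 0.25, "translation": [0, 0, 0.03], "roll": 15}, {"fingers": 0.25, "translation": [0, 0, 0.03], "roll": 20}, {"fingers": 0.25, "translation": [0, 0, 0.04], "roll": 25}, {"fingers": 0.25, "translation": [0, 0, 0.05], "roll": 30}, {"fingers": 0.25, "translation": [0, 0, 0.06], "roll": 35}, {"fingers": 0.25, "translation": [0, 0, 0.07], "roll": 40}, {"fingers": 0.25, "translation": [0, 0, 0.08], "roll": 45}, {"fingers": 0.25, "translation": [0, 0, 0.08], "roll": 50}, {"fingers": 0.25, "translation": [0, 0, 0.08], "roll": 50}])

```text
clock: 10.1
eef_pos: [0.5936, -0.1626, 0.0667]
tool_rot: [0.931, -0.365, 0.0, 0.0]
ft_force: [-0.3, -0.6, 0.4]
grip_width: 0.0318
```

```bash
python3 -c "
from h import *
st();st()"
```

```text
t 10.1 J [-0.267  0.59   0.055  1.035 -0.     2.051] p [ 0.5936 -0.1626  0.0667] thx -42.8 F [-0.34 -0.56  0.37] M [-0.054  0.061 -0.014] gap 0.0318
t 10.1 J [-0.267  0.59   0.055  1.035 -0.     2.051] p [ 0.5936 -0.1626  0.0667] thx -42.8 F [-0.34 -0.56  0.37] M [-0.054  0.061 -0.014] gap 0.0318
```

About 18° should remain, so I'll take small steps and read the moment after each one.

play_rows(motion=[{"fingers": 0.25, "translation": [0, 0, 0.01], "roll": 3}, {"fingers": 0.25, "translation": [0, 0, 0.01], "roll": 6}, {"fingers": 0.25, "translation": [0, 0, 0.02], "roll": 9}, {"fingers": 0.25, "translation": [0, 0, 0.02], "roll": 12}, {"fingers": 0.25, "translation": [0, 0, 0.02], "roll": 14}, {"fingers": 0.25, "translation": [0, 0, 0.02], "roll": 14}])

```text
clock: 10.6
eef_pos: [0.5935, -0.1625, 0.0664]
tool_rot: [0.88, -0.475, 0.0, 0.0]
ft_force: [-0.4, -0.6, -0.7]
grip_width: 0.0318
```

```bash
python3 -c "
from h import *
st()"
```

```text
t 10.6 J [-0.267  0.591  0.054  1.035 -0.     2.293] p [ 0.5935 -0.1625  0.0664] thx -56.7 F [-0.42 -0.59 -0.68] M [-0.039  0.126  0.015] gap 0.0318
```

play_rows(motion=[{"fingers": 0.25, "translation": [0, 0, 0], "roll": 2}, {"fingers": 0.25, "translation": [0, 0, 0], "roll": 4}, {"fingers": 0.25, "translation": [0, 0, 0], "roll": 4}])

```text
clock: 10.85
eef_pos: [0.5935, -0.1625, 0.0663]
tool_rot: [0.863, -0.505, -0.0, 0.0]
ft_force: [-1.3, -1.0, -0.9]
grip_width: 0.032
```

```bash
python3 -c "
from h import *
st()"
```

```text
t 10.85 J [-0.267  0.591  0.054  1.034 -0.     2.363] p [ 0.5935 -0.1625  0.0663] thx -60.7 F [-1.33 -1.02 -0.94] M [-0.057  0.152 -0.097] gap 0.032
```

play_rows(motion=[{"fingers": 0.25, "translation": [0, 0, 0], "roll": 2}, {"fingers": 0.25, "translation": [0, 0, 0], "roll": 4}, {"fingers": 0.25, "translation": [0, 0, 0], "roll": 4}])

```text
clock: 11.1
eef_pos: [0.5934, -0.1624, 0.0663]
tool_rot: [0.845, -0.535, -0.0, -0.0]
ft_force: [-0.4, -0.3, -0.6]
grip_width: 0.032
```

```bash
python3 -c "
from h import *
st(); snap('wrist','pics/w5.png')
cv2.imwrite('pics/w5b.png',cv2.resize(cv2.imread('pics/w5.png')[130:420,150:430],(560,580),interpolation=cv2.INTER_CUBIC))
c=load('pics/w5.npz'); print([((proj(c,p)-[150,130])*2).round() for p in ([.543,-.1824,.02],[.5565,-.1233,.02],[.6327,-.1738,.082])])"
```

```text
t 11.1 J [-0.267  0.591  0.054  1.034  0.     2.433] p [ 0.5934 -0.1624  0.0663] thx -64.7 F [-0.41 -0.29 -0.62] M [-0.032  0.151  0.012] gap 0.032
[array([263., 400.]), array([ 87., 283.]), array([435., 204.])]
```

View pics/w5b.png

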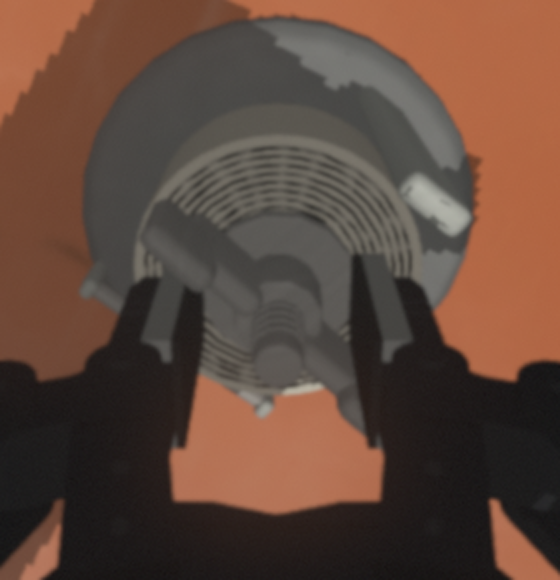

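Post at (436,204), as predicted, so the stand has not rotated and the stop has not clearly been reached. I'll go a little further to find it.

play_rows(motion=[{"fingers": 0.25, "translation": [0, 0, 0], "roll": 2}, {"fingers": 0.25, "translation": [0, 0, 0], "roll": 4}, {"fingers": 0.25, "translation": [0, 0, 0], "roll": 6}, {"fingers": 0.25, "translation": [0, 0, 0], "roll": 8}, {"fingers": 0.25, "translation": [0, 0, 0], "roll": 8}, {"fingers": 0.25, "translation": [0, 0, 0], "roll": 8}])

```text
clock: 11.65
eef_pos: [0.5934, -0.1624, 0.0662]
tool_rot: [0.805, -0.593, -0.0, -0.0]
ft_force: [-0.8, -0.3, 0.2]
grip_width: 0.0321
```

```bash
python3 -c "
from h import *
st(); snap('wrist','pics/w6.png')
a,b=[cv2.imread(f'pics/w{k}.png') for k in (5,6)]
# post-top & rim motion: tool-centred rotation vs image; compare fixed world point prediction to template match
ca,cb=load('pics/w5.npz'),load('pics/w6.npz')
# warp w5 to w6 by the homography of plane z=.082 (post top) and z=0 (desk); report residual shift
for nm,P,z,h in [('post',[.6327,-.1738],.082,9),('bar',[.543,-.1824],.02,7)]:
    src=np.float32([[x,y] for x in (P[0]-.02,P[0]+.02) for y in (P[1]-.02,P[1]+.02)])
    A=np.float32([proj(ca,[x,y,z]) for x,y in src]);B=np.float32([proj(cb,[x,y,z]) for x,y in src])
    w=cv2.warpPerspective(a,cv2.getPerspectiveTransform(A,B),(560,420))
    u,v=proj(cb,P+[z]).round().astype(int)
    t=w[v-h-4:v+h+4,u-h-4:u+h+4]; s=b[v-h-16:v+h+16,u-h-16:u+h+16]
    m=cv2.matchTemplate(s,t,cv2.TM_CCOEFF_NORMED); i=np.unravel_index(m.argmax(),m.shape)
    du,dv=i[1]-12,i[0]-12
    print(nm,'score',m.max().round(3),'world shift mm',((atz(cb,u+du,v+dv,z)-atz(cb,u,v,z))*1e3).round(1))
"
```

```text
t 11.65 J [-0.267  0.591  0.054  1.034  0.     2.573] p [ 0.5934 -0.1624  0.0662] thx -72.7 F [-0.82 -0.32  0.2 ] M [-0.102  0.234  0.027] gap 0.0321
post score 0.962 world shift mm [0. 0. 0.]
bar score 0.97 world shift mm [-0.2  0.5  0. ]
```

```bash
python3 -c "
from h import *
I={k:cv2.imread(f'pics/w{k}.png',0) for k in (4,5,6)}
t=I[4][226:280,218:262]
for k in (5,6):
    s=I[k][206:300,198:282]; m=cv2.matchTemplate(s,t,cv2.TM_CCOEFF_NORMED); i=np.unravel_index(m.argmax(),m.shape); print(k,m.max().round(3),i[1]-20,i[0]-20)
t=I[5][226:280,218:262]; s=I[6][206:300,198:282]; m=cv2.matchTemplate(s,t,cv2.TM_CCOEFF_NORMED); print(m.max(),np.unravel_index(m.argmax(),m.shape))
t=I[4][285:315,270:310]
for k in (5,6):
    s=I[k][265:345,250:330]; m=cv2.matchTemplate(s,t,cv2.TM_CCOEFF_NORMED); i=np.unravel_index(m.argmax(),m.shape); print('spin',k,m.max().round(3),i[1]-20,i[0]-20)
"
```

```text
5 0.693 -1 4
6 0.684 -1 5
0.9611568 (np.int64(20), np.int64(20))
spin 5 0.627 -19 29
spin 6 0.656 -10 30
```

The wing stayed put in the tool frame while the stand did not rotate, so the nut is still following and was about 421° loose (k=2). About 166° remains. I'll back off, lift, rewind about 220° and stroke again.

play_rows(motion=[{"fingers": 0.25, "translation": [0, 0, 0], "roll": -7}, {"fingers": 0.25, "translation": [0, 0, 0], "roll": -14}, {"fingers": 0.25, "translation": [0, 0, 0], "roll": -21}, {"fingers": 0.25, "translation": [0, 0, -2], "roll": -21}, {"fingers": 0.25, "translation": [0, 0, -4], "roll": -21}, {"fingers": 0.25, "translation": [0, 0, -4], "roll": -28}, {"fingers": 0.25, "translation": [0, 0, -4], "roll": -35}, {"fingers": 0.25, "translation": [0, 0, -4], "roll": -42}, {"fingers": 0.25, "translation": [0, 0, -4], "roll": -49}, {"fingers": 0.25, "translation": [0, 0, -4], "roll": -56}, {"fingers": 0.25, "translation": [0, 0, -4], "roll": -63}, {"fingers": 0.25, "translation": [0, 0, -4], "roll": -70}, {"fingers": 0.25, "translation": [0, 0, -4], "roll": -77}, {"fingers": 0.25, "translation": [0, 0, -4], "roll": -84}, {"fingers": 0.25, "translation": [0, 0, -4], "roll": -91}, {"fingers": 0.25, "translation": [0, 0, -4], "roll": -98}, {"fingers": 0.25, "translation": [0, 0, -4], "roll": -105}, {"fingers": 0.25, "translation": [0, 0, -4], "roll": -110}])

```text
clock: 13.2
eef_pos: [0.5941, -0.1624, 0.1066]
tool_rot: [0.947, 0.322, 0.001, 0.0]
ft_force: [-0.2, -0.5, -1.0]
grip_width: 0.0322
```

play_rows(motion=[{"fingers": 0.25, "translation": [0, 0, 0], "roll": -7}, {"fingers": 0.25, "translation": [0, 0, 0], "roll": -14}, {"fingers": 0.25, "translation": [0, 0, 0], "roll": -21}, {"fingers": 0.25, "translation": [0, 0, 0], "roll": -28}, {"fingers": 0.25, "translation": [0, 0, 0], "roll": -35}, {"fingers": 0.25, "translation": [0, 0, 0], "roll": -42}, {"fingers": 0.25, "translation": [0, 0, 0], "roll": -49}, {"fingers": 0.25, "translation": [0, 0, 0], "roll": -56}, {"fingers": 0.25, "translation": [0, 0, 0], "roll": -63}, {"fingers": 0.25, "translation": [0, 0, 0], "roll": -70}, {"fingers": 0.25, "translation": [0, 0, 0], "roll": -77}, {"fingers": 0.25, "translation": [0, 0, 0], "roll": -84}, {"fingers": 0.25, "translation": [0, 0, 0], "roll": -91}, {"fingers": 0.25, "translation": [0, 0, 0], "roll": -98}, {"fingers": 0.25, "translation": [0, 0, 0], "roll": -105}, {"fingers": 0.25, "translation": [0, 0, 0], "roll": -110}, {"fingers": 0.25, "translation": [0, 0, 0], "roll": -110}])

```text
clock: 14.62
eef_pos: [0.594, -0.1624, 0.1066]
tool_rot: [0.282, 0.96, 0.0, 0.001]
ft_force: [-1.2, -0.2, -0.0]
grip_width: 0.0321
```

```bash
python3 -c "
from h import *
st(); snap('wrist','pics/w7.png')
cv2.imwrite('pics/w7b.png',cv2.resize(cv2.imread('pics/w7.png')[130:420,130:440],(620,580),interpolation=cv2.INTER_CUBIC))"
```

```text
t 14.62 J [-0.267  0.554  0.104  1.12   0.    -1.267] p [ 0.594  -0.1624  0.1066] thx 147.3 F [-1.17 -0.24 -0.04] M [-0.003 -0.029 -0.002] gap 0.0321
```

View pics/w7b.png

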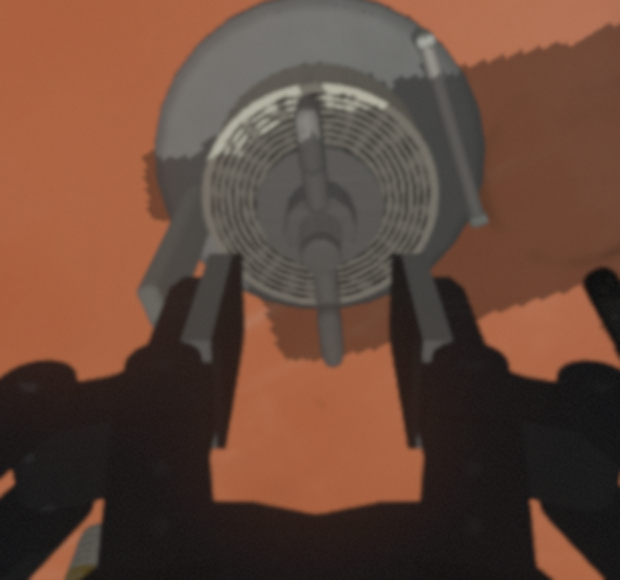

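Wrist view: wings from (308,100) to (334,365), perpendicular to the fingers. The spindle is at (321,255), the bar at (425,40)–(480,222), and the post at (150,290).

```bash
python3 -c "
from h import *
c=load('pics/w7.npz'); g=lambda u,v,z:atz(c,130+(u+.5)/2-.5,130+(v+.5)/2-.5,z)
print('spin',g(321,257,.08),'bar',g(426,40,.02),g(481,221,.02))
for h in (.062,.065,.068):
  a,b=g(307,95,h+.01),g(334,366,h+.01); d=a-b; w=np.degrees(np.arctan2(d[1],d[0])); print(h,np.hypot(*d[:2]),w,(a+b)/2,'nut mod180',(w-75.6)%180)
"
```

```text
spin [ 0.59166449 -0.16358131  0.08      ] bar [ 0.54238719 -0.18199086  0.02      ] [ 0.55670954 -0.12181141  0.02      ]
0.062 0.07314153079259146 -117.36338710737147 [ 0.59107971 -0.16424796  0.072     ] nut mod180 167.03661289262854
0.065 0.07180324269358028 -117.36338710737147 [ 0.59036043 -0.16540291  0.075     ] nut mod180 167.03661289262854
0.068 0.07046495459456913 -117.36338710737152 [ 0.58964115 -0.16655785  0.078     ] nut mod180 167.03661289262848
```

167° remains, with the stand unmoved. I'll re-centre slightly, descend and make the second stroke.

play_rows(motion=[{"fingers": 0.25, "translation": [0.1, -0.2, 2], "roll": 0}, {"fingers": 0.25, "translation": [0.1, -0.2, 3.5], "roll": 0}, {"fingers": 0.25, "translation": [0.1, -0.2, 4], "roll": 0}, {"fingers": 0.25, "translation": [0.1, -0.2, 4], "roll": 0}])

```text
clock: 15.0
eef_pos: [0.5904, -0.1632, 0.0647]
tool_rot: [0.283, 0.959, 0.0, -0.002]
ft_force: [0.1, 1.2, 0.6]
grip_width: 0.0323
```

play_rows(motion=[{"fingers": 0.25, "translation": [0, 0, 0], "roll": 5}, {"fingers": 0.25, "translation": [0, 0, 0], "roll": 10}, {"fingers": 0.25, "translation": [0, 0, 0], "roll": 15}, {"fingers": 0.25, "translation": [0, 0, 0], "roll": 20}, {"fingers": 0.25, "translation": [0, 0, 0], "roll": 25}, {"fingers": 0.25, "translation": [0, 0, 0], "roll": 30}, {"fingers": 0.25, "translation": [0, 0, 0], "roll": 35}, {"fingers": 0.25, "translation": [0, 0, 0], "roll": 40}, {"fingers": 0.25, "translation": [0, 0, 0], "roll": 45}, {"fingers": 0.25, "translation": [0, 0, 0.02], "roll": 50}, {"fingers": 0.25, "translation": [0, 0, 0.03], "roll": 55}, {"fingers": 0.25, "translation": [0, 0, 0.04], "roll": 60}, {"fingers": 0.25, "translation": [0, 0, 0.05], "roll": 65}, {"fingers": 0.25, "translation": [0, 0, 0.06], "roll": 70}, {"fingers": 0.25, "translation": [0, 0, 0.06], "roll": 75}, {"fingers": 0.25, "translation": [0, 0, 0.07], "roll": 80}, {"fingers": 0.25, "translation": [0, 0, 0.08], "roll": 85}, {"fingers": 0.25, "translation": [0, 0, 0.09], "roll": 90}, {"fingers": 0.25, "translation": [0, 0, 0.1], "roll": 95}, {"fingers": 0.25, "translation": [0, 0, 0.1], "roll": 100}])

```text
clock: 16.67
eef_pos: [0.5921, -0.1634, 0.0666]
tool_rot: [0.918, 0.398, 0.001, 0.0]
ft_force: [-1.5, 0.8, 0.7]
grip_width: 0.0322
```

play_rows(motion=[{"fingers": 0.25, "translation": [0, 0, 0.01], "roll": 5}, {"fingers": 0.25, "translation": [0, 0, 0.02], "roll": 10}, {"fingers": 0.25, "translation": [0, 0, 0.03], "roll": 15}, {"fingers": 0.25, "translation": [0, 0, 0.03], "roll": 20}, {"fingers": 0.25, "translation": [0, 0, 0.04], "roll": 25}, {"fingers": 0.25, "translation": [0, 0, 0.05], "roll": 30}, {"fingers": 0.25, "translation": [0, 0, 0.06], "roll": 35}, {"fingers": 0.25, "translation": [0, 0, 0.07], "roll": 40}, {"fingers": 0.25, "translation": [0, 0, 0.08], "roll": 45}, {"fingers": 0.25, "translation": [0, 0, 0.08], "roll": 50}, {"fingers": 0.25, "translation": [0, 0, 0.09], "roll": 55}, {"fingers": 0.25, "translation": [0, 0, 0.1], "roll": 60}, {"fingers": 0.25, "translation": [0, 0, 0.11], "roll": 65}, {"fingers": 0.25, "translation": [0, 0, 0.12], "roll": 70}, {"fingers": 0.25, "translation": [0, 0, 0.12], "roll": 75}, {"fingers": 0.25, "translation": [0, 0, 0.13], "roll": 80}, {"fingers": 0.25, "translation": [0, 0, 0.13], "roll": 84}, {"fingers": 0.25, "translation": [0, 0, 0.14], "roll": 88}, {"fingers": 0.25, "translation": [0, 0, 0.14], "roll": 90}, {"fingers": 0.25, "translation": [0, 0, 0.14], "roll": 90}])

```text
clock: 18.33
eef_pos: [0.5925, -0.1636, 0.0651]
tool_rot: [0.931, -0.366, 0.001, -0.0]
ft_force: [0.8, 0.1, -0.0]
grip_width: 0.0318
```

```bash
cat > sh.py <<'E'
from h import *
import sys
def shift(i,j):
    a,b=[cv2.imread(f'pics/w{k}.png') for k in (i,j)]; ca,cb=load(f'pics/w{i}.npz'),load(f'pics/w{j}.npz')
    for nm,P,z,h in [('post',[.6327,-.1738],.082,9),('bar',[.543,-.1824],.02,7)]:
        src=[[x,y] for x in (P[0]-.02,P[0]+.02) for y in (P[1]-.02,P[1]+.02)]
        A,B=[np.float32([proj(c,[x,y,z]) for x,y in src]) for c in (ca,cb)]
        w=cv2.warpPerspective(a,cv2.getPerspectiveTransform(A,B),(560,420)); u,v=proj(cb,P+[z]).round().astype(int)
        t=w[v-h-4:v+h+4,u-h-4:u+h+4]; s=b[v-h-16:v+h+16,u-h-16:u+h+16]
        m=cv2.matchTemplate(s,t,cv2.TM_CCOEFF_NORMED); k=np.unravel_index(m.argmax(),m.shape)
        print(nm,'score',m.max().round(3),'shift mm',((atz(cb,u+k[1]-12,v+k[0]-12,z)-atz(cb,u,v,z))*1e3).round(1))
j=sys.argv[1]; st(); snap('wrist',f'pics/w{j}.png'); shift(5,j)
E
python3 sh.py 8
```

```text
t 18.33 J [-0.27   0.589  0.048  1.028  0.     2.05 ] p [ 0.5925 -0.1636  0.0651] thx -42.9 F [ 0.76  0.14 -0.05] M [-0.003 -0.028  0.034] gap 0.0318
post score 0.744 shift mm [0. 0. 0.]
bar score 0.514 shift mm [ 4.5 -5.1  0. ]
```

About 17° remains. I'll finish in small steps.

play_rows(motion=[{"fingers": 0.25, "translation": [0, 0, 0], "roll": 3}, {"fingers": 0.25, "translation": [0, 0, 0.02], "roll": 6}, {"fingers": 0.25, "translation": [0, 0, 0.02], "roll": 9}, {"fingers": 0.25, "translation": [0, 0, 0.02], "roll": 12}, {"fingers": 0.25, "translation": [0, 0, 0.02], "roll": 12}])

```text
clock: 18.8
eef_pos: [0.5923, -0.1638, 0.0646]
tool_rot: [0.887, -0.461, 0.001, -0.0]
ft_force: [0.2, 0.3, 0.2]
grip_width: 0.0325
```

```bash
python3 sh.py 9
```

```text
t 18.8 J [-0.27   0.59   0.048  1.027 -0.     2.259] p [ 0.5923 -0.1638  0.0646] thx -54.9 F [0.21 0.32 0.24] M [ 0.01  -0.055 -0.046] gap 0.0325
post score 0.905 shift mm [0.1 0.5 0. ]
bar score 0.958 shift mm [ 0.3 -0.5  0. ]
```

play_rows(motion=[{"fingers": 0.25, "translation": [0, 0, 0], "roll": 2}, {"fingers": 0.25, "translation": [0, 0, 0], "roll": 4}, {"fingers": 0.25, "translation": [0, 0, 0], "roll": 4}, {"fingers": 0.25, "translation": [0, 0, 0], "roll": 4}])

```text
clock: 19.18
eef_pos: [0.5921, -0.1638, 0.0642]
tool_rot: [0.871, -0.491, 0.001, -0.0]
ft_force: [1.5, -1.0, 1.3]
grip_width: 0.0323
```

```bash
python3 sh.py 10
```

```text
t 19.18 J [-0.27   0.59   0.047  1.026 -0.     2.326] p [ 0.5921 -0.1638  0.0642] thx -58.8 F [ 1.51 -0.95  1.29] M [-0.042 -0.193 -0.004] gap 0.0323
post score 0.97 shift mm [0.1 0.5 0. ]
bar score 0.968 shift mm [0. 0. 0.]
```

play_rows(motion=[{"fingers": 0.25, "translation": [0, 0, 0], "roll": 2}, {"fingers": 0.25, "translation": [0, 0, 0], "roll": 4}, {"fingers": 0.25, "translation": [0, 0, 0], "roll": 4}, {"fingers": 0.25, "translation": [0, 0, 0], "roll": 4}])

```text
clock: 19.57
eef_pos: [0.5921, -0.1638, 0.0641]
tool_rot: [0.854, -0.521, 0.001, -0.0]
ft_force: [1.0, -1.0, 0.6]
grip_width: 0.0319
```

```bash
python3 sh.py 11
```

```text
t 19.57 J [-0.27   0.591  0.047  1.026 -0.     2.396] p [ 0.5921 -0.1638  0.0641] thx -62.8 F [ 0.98 -1.01  0.62] M [-0.106 -0.318  0.114] gap 0.0319
post score 0.981 shift mm [-0.3 -0.2  0. ]
bar score 0.956 shift mm [-0.3  0.5  0. ]
```

play_rows(motion=[{"fingers": 0.25, "translation": [0, 0, 0], "roll": 2}, {"fingers": 0.25, "translation": [0, 0, 0], "roll": 4}, {"fingers": 0.25, "translation": [0, 0, 0], "roll": 4}, {"fingers": 0.25, "translation": [0, 0, 0], "roll": 4}])

```text
clock: 19.95
eef_pos: [0.5918, -0.1637, 0.064]
tool_rot: [0.835, -0.55, 0.0, -0.0]
ft_force: [1.2, -0.6, 2.9]
grip_width: 0.0323
```

```bash
python3 sh.py 12
```

```text
t 19.95 J [-0.27   0.59   0.047  1.027 -0.     2.466] p [ 0.5918 -0.1637  0.064 ] thx -66.8 F [ 1.23 -0.57  2.89] M [-0.085 -0.217  0.192] gap 0.0323
post score 0.955 shift mm [-1.6 -3.4  0. ]
bar score 0.88 shift mm [-1.8  4.2  0. ]
```

play_rows(motion=[{"fingers": 0.25, "translation": [0, 0, 0], "roll": 2}, {"fingers": 0.25, "translation": [0, 0, 0], "roll": 4}, {"fingers": 0.25, "translation": [0, 0, 0], "roll": 4}, {"fingers": 0.25, "translation": [0, 0, 0], "roll": 4}])

```text
clock: 20.33
eef_pos: [0.5916, -0.1636, 0.064]
tool_rot: [0.815, -0.579, 0.0, -0.0]
ft_force: [0.2, 0.6, 4.0]
grip_width: 0.0322
```

```bash
python3 sh.py 13
```

```text
t 20.33 J [-0.27   0.59   0.047  1.027 -0.     2.536] p [ 0.5916 -0.1636  0.064 ] thx -70.8 F [0.18 0.61 3.98] M [-0.027 -0.125  0.211] gap 0.0322
post score 0.912 shift mm [-2.3 -5.3  0. ]
bar score 0.734 shift mm [ 0.4 -1.1  0. ]
```

The stop is reached: the moment rose to about 0.2 N m and the stand itself began to yaw slightly, with the post shifting about 5 mm. I'll back off, lift clear and check.

play_rows(motion=[{"fingers": 0.25, "translation": [0, 0, 0], "roll": -4}, {"fingers": 0.25, "translation": [0, 0, 0], "roll": -10}, {"fingers": 0.25, "translation": [0, 0, 0], "roll": -17}, {"fingers": 0.25, "translation": [0, 0, 0], "roll": -24}, {"fingers": 0.25, "translation": [0, 0, 0], "roll": -30}, {"fingers": 0.25, "translation": [0, 0, 0], "roll": -30}, {"fingers": 0.25, "translation": [0, 0, -2], "roll": -30}, {"fingers": 0.25, "translation": [0, 0, -5], "roll": -30}, {"fingers": 0.25, "translation": [0, 0, -8], "roll": -30}, {"fingers": 0.25, "translation": [0, 0, -11], "roll": -30}, {"fingers": 0.25, "translation": [0, 0, -13], "roll": -30}, {"fingers": 0.25, "translation": [0, 0, -13], "roll": -30}, {"fingers": 0.25, "translation": [0, 0, -13], "roll": -30}])

```text
clock: 21.47
eef_pos: [0.592, -0.1638, 0.1948]
tool_rot: [0.937, -0.35, 0.001, -0.0]
ft_force: [0.5, -0.5, 0.0]
grip_width: 0.0322
```

```bash
python3 -c "
from h import *
st(); snap('wrist','pics/w14.png')
c=load('pics/w14.npz');u,v=proj(c,[.592,-.163,.06]).astype(int); x0,y0=max(0,u-75),max(0,v-75); print(x0,y0)
cv2.imwrite('pics/w14b.png',cv2.resize(np.clip(cv2.imread('pics/w14.png')[y0:y0+150,x0:x0+150]*1.5,0,255).astype('uint8'),(600,600),interpolation=cv2.INTER_CUBIC))"
```

```text
t 21.47 J [-0.27   0.491  0.238  1.316  0.     2.016] p [ 0.592  -0.1638  0.1948] thx -41.0 F [ 0.52 -0.55  0.02] M [ 0.09  -0.014  0.086] gap 0.0322
212 121
```

View pics/w14b.png

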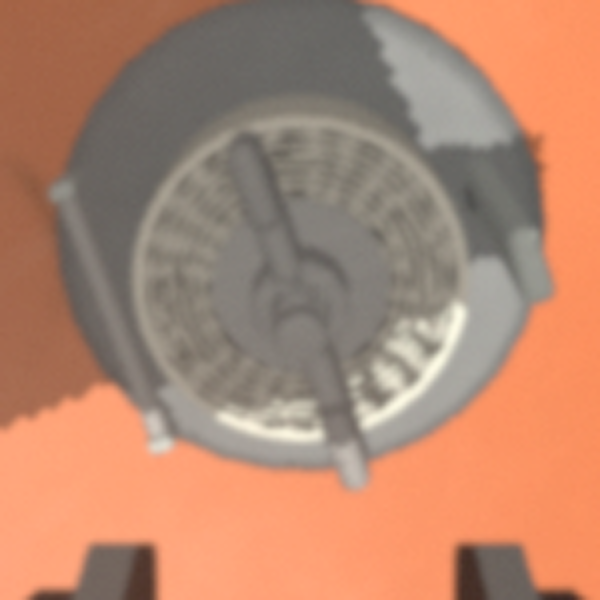

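Final view: the wings run from (243,138) to (353,485), parallel to the peel bar at (63,188)–(160,442). That is the screwed-down orientation. The post top is at (533,262). I'll check this in numbers.

```bash
python3 -c "
from h import *
c=load('pics/w14.npz'); g=lambda u,v,z:atz(c,212+(u+.5)/4-.5,121+(v+.5)/4-.5,z)
an=lambda d:np.degrees(np.arctan2(d[1],d[0]))
s=g(300,333,.08);p=g(533,262,.082);print('spin',s,'post',p,'yaw',an(p-s))
d=g(160,440,.02)-g(63,188,.02);print('bar yaw',an(d)%180-90)
a,b=g(243,138,.072),g(354,486,.072);print('wing',an(a-b)%180,np.hypot(*(a-b)[:2]),(a+b)/2)
r=g(300,278,.042);print('roll c',r)
"
```

```text
spin [ 0.59185548 -0.16266363  0.08      ] post [ 0.63091477 -0.17888239  0.082     ] yaw -22.54989913925528
bar yaw -22.6521714167979
wing 65.98212923593124 0.06863148622942686 [ 0.5921326  -0.16247586  0.072     ]
roll c [ 0.59177007 -0.16268488  0.042     ]
```

play_rows(motion=[{"fingers": 0.25, "translation": [0, 0, -4], "roll": 0}, {"fingers": 0.25, "translation": [0, 0, -6], "roll": 0}, {"fingers": 0.25, "translation": [0, 0, -6], "roll": 0}])

```text
clock: 21.77
eef_pos: [0.5926, -0.1639, 0.2566]
tool_rot: [0.937, -0.35, 0.002, -0.0]
ft_force: [0.7, -0.3, 1.2]
grip_width: 0.0322
```

```bash
python3 -c "
from h import *
st(); print(bot.job_done())"
```

```text
t 21.77 J [-0.27   0.469  0.364  1.461  0.     2.015] p [ 0.5926 -0.1639  0.2566] thx -40.9 F [ 0.71 -0.32  1.19] M [ 0.016 -0.04  -0.024] gap 0.0322
the job is handed in; nothing more can be done
None
```

I screwed the label stand's wing nut down to its stop and handed the job in at 21.8 s. I used both fingertips rather than one: held about 32 mm apart around the spindle, they pushed the two wings together without gripping. It took two clockwise strokes, lifting clear and winding back between them; the nut was about 420° loose at the start.

**Last checks**
- **Nut:** the wings lie within about 1.5° of the stand's y axis, against a limit of 0.25 rad (14°). At the end the nut met a firm stop: the moment rose to about 0.2 N m and the stand began to turn with it.
- **Stand:** the spindle is within about 1 mm of where it started. The stand turned about 8° clockwise when the nut reached its stop.
- **Arm:** the fingers are well clear above the stand. Net wrist force readings stayed at about 4 N or less.

**Disagreements and gaps**
- My first height reading suggested the nut was about 241° loose. The first stroke showed another half turn was left.
- One late image match on the peel bar was poor because a finger hid it. The later clear view settled it.
- I did not check the empty stand or the other things on the desk in a final picture. The arm worked only above the label stand.

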